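Tip the leaning trivet flat and slide it to the plate

ROBOT

A 7-joint arm with a two-finger parallel gripper is mounted at the origin on the work surface. World frame = base frame: x ahead of the robot, y to its left, z up, the work surface at z = 0. Lengths are in m, angles in rad, forces in N, time in s.
With the tool pointing down it reaches from about 0.4 to 0.85 m from the base axis. Payload 4.5 kg.
Tool frame: the origin (TCP) lies at the centre of the arm's flange, where the gripper is bolted on; the fingertips stand nose_length ahead of it and the grasp point (between the pads) lies 147 mm ahead of it (nose_length is the distance from the TCP to the fingertips, in m); z points along the fingers, y is the line along which they close (so a half turn about z gives the same grasp; the last joint's range is limited). The gripper opens to 88 mm and grips with 3 to 60 N. Pads are 18 mm wide; open, the fingers measure 123 mm over their backs; the gripper's body (75 mm by 187 mm) begins 45 mm behind the grasp point.
Start: joints at [1.183, 0.689, -0.195, 1.565, 0.157, 0.902, -0.215], TCP at [0.256, -0.57, 0.405] pointing down, gripper open.
Joint ranges: [-3.01, 3.01], [-0.46, 2.08], [-1.47, 1.51], [0.13, 2.56], [-1, 4.14], [0.04, 2.09], [-2.66, 2.66]. Speed limits (rad/s): [2.57, 2.57, 3.14, 3.14, 3.14, 3.14, 3.14].

INTERFACE

Orientations are given as a unit quaternion [x, y, z, w].
In Python, from plant import * gives the robot as it stands.
- The arm moves only by the tool play_rows, never from a script. Its argument "rows" is a list that holds one entry, the list of rows, each a list of 6 numbers: the shift along the tool's x, y, z normalised to -1 to 1, where 1 is 0.5 m, then the turn, a rotation vector about the tool's x, y, z normalised to -1 to 1, where 1 is 0.5 rad. A call has 1 to 20 rows; each row is the pose to reach, as a shift and turn from the pose commanded when the call began, along the tool's axes at that moment; what a row does not reach only later rows make up. A row lasts 1/12 s, in which the tool goes at most 41.7 mm and 7.16 degrees, less where a joint would pass 70% of its speed; a pose out of reach is approached as far as the arm can. A call with a number of a shift or a turn outside -1 to 1 is refused whole. A call with a gripper value outside its range is refused whole. "claw" is the closure, from 0 (fully open) to 1 (shut), set as the call begins (left out, the last holds). The fingers move at their own pace and stop on an object; "squeeze" is the grip in N (left out, the last holds). Time passes only in rows, so rows that repeat a pose let the fingers close. It gives the time, the measured TCP pose, the force, the opening and the grip force at its end, in the units of the state.
- get_state(): the state, without advancing time (a new reading comes with each control period).
- snapshot(name): name is "scene" or "top" or "wrist"; returns a dict with "pixels" (384x512x3 uint8, blue, green, red), "camera_matrix" (3x3 intrinsics, pixels), "dist_coeffs" ([k1, k2, p1, p2, k3] as OpenCV has them; the pictures are not rectified), "world_to_cam" (4x4, takes a point from world to camera coordinates); the wrist camera has in their place "mount" (4x4, takes a point from camera to tool coordinates, whose origin is the TCP and whose axes are the flange's). Camera axes: x right, y down, z forward; pixel columns grow to the right and rows downward; lengths in m; the calibration is good to about 2 mm. A picture is of the moment at which its call begins: read the wrist's pose just before it. There is no depth.
- finish_job(): hands the job in; it is judged then, once.
The state is a dict: "clock": time; "q": joint angles; "qd": joint speeds; "joint_torque": joint torques, N m; "tool_pos": TCP position; "eef_rot": TCP orientation; "contact_force": force on the tool from outside, world axes, zero at the start; "moment": the same for the moment, N m; "opening": opening from 0.0 (shut) to 1.0 (fully open); "finger_force": force on a finger pad.
Only numpy, scipy, OpenCV 4.12 (cv2) and the standard library are available. Lean on these libraries where they do the work, as an engineer would, in place of code of your own. Each camera call takes 0.05 s, during which the arm holds its last target. There are 200 camera calls.

TASK

A hot pan is coming to the table: with the fingertips, tip the round cork trivet that leans against the box-shaped ceramic vase over onto the table, so that it falls away from the vase and lies flat. Once it lies still, push it across the table until it lies flat next to the large pasta plate, with a gap of less than 40 mm between their rims. Only push the trivet, never lift it; do not push the plate along, and leave everything else where it stands.

Things in the scene. Friction and masses are not known exactly. Their poses are not given: they have to be found in the camera images.
- trivet: Loose round cork trivet, 160 mm across, 14 mm thick, 0.12 kg. Origin at the disc's centre, x = the disc's axis. At the start it stands on its edge, leaning about 14 deg back on the vase's upper front edge: x points to the vase, z up along the disc to its rim's top, 157 mm high. Pushed about 20 deg past that, away from the vase, it falls flat, centre 7 mm high, some 80 mm ahead of where its lower edge stood.
- vase: Box-shaped white ceramic vase with low green succulents inside, fixed to the table: 80 mm deep (its x), 110 mm wide (its y), 100 mm high. Origin at the centre of its underside, z up. The trivet leans against its front face, which looks along its -x, so the trivet falls towards the vase's -x.
- plate: Large round pasta plate of grey-beige stoneware, loose, 220 mm in diameter and 30 mm high, 0.7 kg. Origin at the centre of its underside. The trivet's place is next to it. Do not push it along.
- mill: Leave alone. Electric salt mill of aluminium with a small toggle switch, upright, 54 mm in diameter, 210 mm high. Origin at the centre of its underside.
- fork: Leave alone. Steel serving fork lying flat, 213 mm long along its x, 32 mm wide, 5 mm thick. Origin on its underside, 103 mm from the tips of the tines (at +x) and 110 mm from the handle's end.
- bowl: Leave alone. Clear glass bowl, 140 mm in diameter, 65 mm high. Origin at the centre of its underside.
- tumbler: Leave alone. Clear drinking glass, 72 mm in diameter, 95 mm high. Origin at the centre of its underside.
- oil: Leave alone. Green glass oil bottle, 60 mm in diameter, 220 mm high. Origin at the centre of its underside.
- pepper: Leave alone. Small dark wooden pepper pot, 40 mm in diameter, 70 mm high. Origin at the centre of its underside.
Not all that is in view belongs to the job. Of the things that look like the plate, the smaller one is meant.

How it is judged:
By the outcome, as a careful person would: the job done as asked, in the order asked, and still so for the second after the job is handed in, with the robot touching nothing.
It also fails if it takes over 58 s, if anything falls off the work surface, if the arm or the gripper's body presses on something with over 40 N, if the wrist force passes 120 N, or if a joint passes its speed limit or range.

## Working session

There is one attempt and no reset: what is moved stays moved. The work goes in short steps, Python scripts to look and compute and a tool call to move; the robot and the scene stay as the last step left them, time stands still between calls to the robot, and variables do not carry over. Pictures are saved under pics/ and viewed, at most 10 in all, crops included, and the job is handed in when it is done.

Besides the shell and the picture viewer there is one more tool, called after "Request:" as name([rows], argument=value, ...), one row to a line, values as JSON. play_rows: Moves the arm, as the interface text tells. Its arguments: {"type":"object","properties":{"rows":{"type":"array"},"claw":{"type":"number"},"squeeze":{"type":"number"}},"required":["rows"]}

```bash
ls; mkdir -p pics
cat > h.py <<'E'
from plant import *
import numpy as np, cv2
from scipy.spatial.transform import Rotation as R
def shot(n,f=None):
    s=snapshot(n)
    if f: cv2.imwrite('pics/'+f,s['pixels'])
    return s
def cast(s,uv,z,T=None):
    T=np.array(s['world_to_cam']) if T is None else T
    p=cv2.undistortPoints(np.array(uv,float).reshape(-1,1,2),np.array(s['camera_matrix']),np.array(s['dist_coeffs'])).reshape(-1,2)
    Ri=T[:3,:3].T; c=-Ri@T[:3,3]
    d=np.c_[p,np.ones(len(p))]@Ri.T
    return c+d*((z-c[2])/d[:,2])[:,None]
def proj(s,P,T=None):
    T=np.array(s['world_to_cam']) if T is None else T
    return cv2.projectPoints(np.array(P,float).reshape(-1,3),cv2.Rodrigues(T[:3,:3])[0],T[:3,3],np.array(s['camera_matrix']),np.array(s['dist_coeffs']))[0].reshape(-1,2)
E
python3 - <<'E'
from h import *
print({k:np.round(v,3) for k,v in get_state().items()})
try: print(nose_length)
except Exception as e: print(e)
a=shot('scene','scene.png');b=shot('top','top.png')
for s in(a,b):
    T=np.array(s['world_to_cam']);print(-T[:3,:3].T@T[:3,3],T[:3,:3].round(2).tolist())
E
```

```text
pics
{'clock': np.float64(0.0), 'q': array([ 1.183,  0.69 , -0.195,  1.566,  0.157,  0.902, -0.215]), 'qd': array([ 0.001,  0.   , -0.   , -0.001,  0.002,  0.   ,  0.001]), 'joint_torque': array([-0.0000e+00, -5.2756e+01, -1.2670e+00, -1.5343e+01, -5.3000e-02,
        7.0000e-03,  0.0000e+00]), 'tool_pos': array([ 0.256, -0.57 ,  0.404]), 'eef_rot': array([ 0.978,  0.209, -0.   , -0.001]), 'contact_force': array([-0.082, -0.374,  0.028]), 'moment': array([ 0.002, -0.02 ,  0.018]), 'finger_force': np.float64(0.0), 'opening': np.float64(1.004)}
0.166
[1.07898469 0.54636318 0.87810557] [[-0.65, 0.76, -0.01], [0.53, 0.45, -0.72], [-0.54, -0.47, -0.69]]
[ 0.17355531 -0.0098577   1.51915755] [[-0.03, -1.0, -0.0], [-0.98, 0.03, -0.2], [0.2, -0.0, -0.98]]
```

View pics/scene.png

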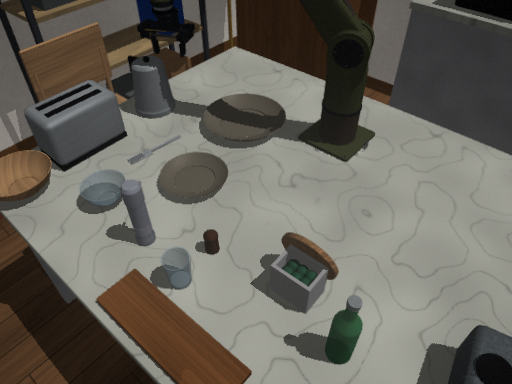

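View pics/top.png

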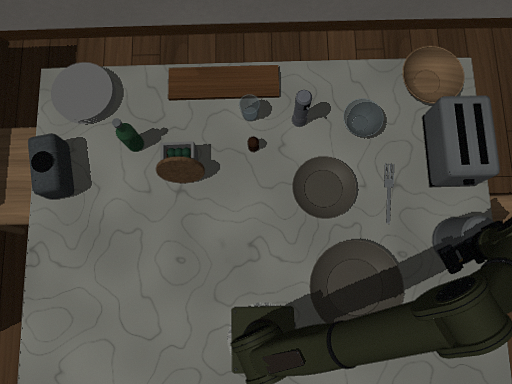

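The scene view shows the leaning trivet at (310,254), the vase at (300,280), the small plate at (193,177) and a larger plate at (243,118). In the top view the same things are at: trivet (180,170), vase (179,152), small plate (325,187), large plate (357,282).

Candidates for the plate are the small one at top (325,187), the big one at (357,282) and the white plate at (83,92). The task means the smaller of the two grey-beige ones, (325,187). For the trivet, the round wooden bowl at (434,75) and the cutting board at (224,82) are wood-coloured too. I choose the leaning disc at (180,170).

Run:
```python
from h import *
b=shot('top')
im=b['pixels']; hsv=cv2.cvtColor(im,cv2.COLOR_BGR2HSV)
cv2.imwrite('pics/crop.png',cv2.resize(im[80:230,100:400],None,fx=2.6,fy=2.6,interpolation=cv2.INTER_CUBIC))
print('base px',proj(b,[[0,0,0]]))
for p in [(325,187),(180,170),(180,152),(250,230),(389,190),(357,282)]: print(p,hsv[p[1],p[0]])
# trivet mask
m=((hsv[...,0]<18)&(hsv[...,1]>90)).astype(np.uint8); m[:130]=0;m[200:]=0;m[:,:140]=0;m[:,225:]=0
c=max(cv2.findContours(m,0,1)[0],key=cv2.contourArea)[:,0]
print('trivet',c.min(0),c.max(0),cv2.fitEllipse(c))
l,r=c[c[:,0].argmin()],c[c[:,0].argmax()]
print('l,r at z .08',cast(b,[l,r],.08))
# plate
m=((hsv[...,1]>30)&(hsv[...,2]<120)).astype(np.uint8); w=np.zeros_like(m); w[145:228,285:367]=1; m&=w
c=max(cv2.findContours(m,0,1)[0],key=cv2.contourArea); c=cv2.convexHull(c)
P=cast(b,c[:,0],.03)[:,:2]; print('plate',cv2.minEnclosingCircle(P.astype(np.float32)),cv2.fitEllipse(c))
# small things, at table-base
for n,uv,z in [('mill top',(303,95),.21),('pepper',(253,143),.07),('tumbler',(250,101),.095),('fork tip',(389,163),0),('fork end',(388,221),0),('oil',(117,123),.22),('bowl',(365,119),.065),('bigplate',(357,282),.03)]:
    print(n,cast(b,[uv],z)[0].round(3))
print('vase corners',cast(b,[(163,143),(195,143)],.1).round(3))
```

```text
base px [[262.43041302 337.76248791]]
(325, 187) [21 41 62]
(180, 170) [ 15 125  53]
(180, 152) [ 73 105  39]
(250, 230) [ 30  17 108]
(389, 190) [113  13  81]
(357, 282) [24 44 29]
trivet [156 155] [203 182] ((179.80938720703125, 169.19760131835938), (25.14950180053711, 48.16160202026367), 94.91658020019531)
l,r at z .08 [[0.55885863 0.33848115 0.08      ]
 [0.53057543 0.18215124 0.08      ]]
plate ((0.49130919575691223, -0.22256581485271454), 0.10925327241420746) ((324.1647033691406, 186.9213104248047), (61.42119598388672, 64.11676788330078), 113.54446411132812)
mill top [ 0.747 -0.147  0.21 ]
pepper [0.64  0.015 0.07 ]
tumbler [0.78  0.021 0.095]
fork tip [ 0.576 -0.46   0.   ]
fork end [ 0.371 -0.44   0.   ]
oil [0.667 0.428 0.22 ]
bowl [ 0.717 -0.371  0.065]
bigplate [ 0.17  -0.314  0.03 ]
vase corners [[0.638 0.312 0.1  ]
 [0.635 0.206 0.1  ]]
```

View pics/crop.png

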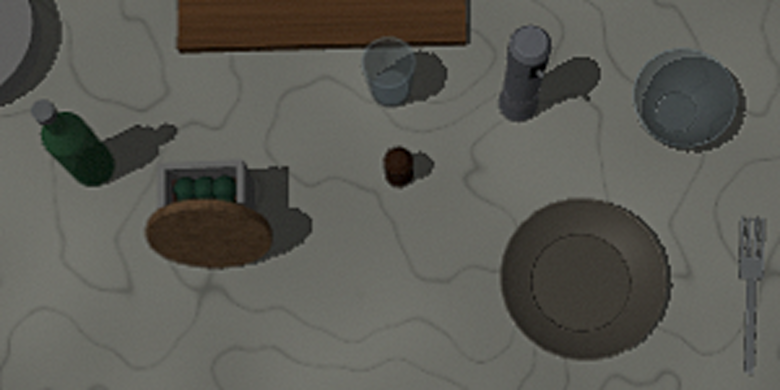

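The crop confirms the trivet leaning on the vase at crop (210,235) and the smaller plate at crop (585,280). The plate measures 109 mm in radius, matching the given 110 mm. The tools come down behind the trivet, above the vase. First move: swing across.

Request:
play_rows([
  [[0.79,-0.57,-0.06,0,0,0.84],[0.79,-0.57,-0.06,0,0,0.84],[0.79,-0.57,-0.06,0,0,0.84],[0.79,-0.57,-0.06,0,0,0.84],[0.79,-0.57,-0.06,0,0,0.84],[0.79,-0.57,-0.06,0,0,0.84],[0.79,-0.57,-0.06,0,0,0.84],[0.79,-0.57,-0.06,0,0,0.84],[0.79,-0.57,-0.06,0,0,0.84],[0.79,-0.57,-0.06,0,0,0.84],[0.79,-0.57,-0.06,0,0,0.84],[0.79,-0.57,-0.06,0,0,0.84],[0.79,-0.57,-0.06,0,0,0.84],[0.79,-0.57,-0.06,0,0,0.84],[0.79,-0.57,-0.06,0,0,0.84]],
], claw=0.5)

```text
clock: 1.4
tool_pos: [0.499, -0.1493, 0.4345]
eef_rot: [1.0, 0.001, -0.001, 0.0]
contact_force: [0.4, -1.2, -0.4]
opening: 0.502
finger_force: 0.0
```

Request:
play_rows([
  [[0.21,-0.82,0,0,0,0],[0.21,-0.82,0,0,0,0],[0.21,-0.82,0,0,0,0],[0.21,-0.82,0,0,0,0],[0.21,-0.82,0,0,0,0],[0.21,-0.82,0,0,0,0],[0.21,-0.82,0,0,0,0],[0.21,-0.82,0,0,0,0],[0.21,-0.82,0,0,0,0],[0.21,-0.82,0,0,0,0],[0.21,-0.82,0,0,0,0],[0.21,-0.82,0,0,0,0],[0.21,-0.82,0,0,0,0],[0.21,-0.82,0,0,0,0]],
])

```text
clock: 2.57
tool_pos: [0.6045, 0.258, 0.4346]
eef_rot: [1.0, -0.001, -0.0, 0.002]
contact_force: [0.2, -0.0, -0.3]
opening: 0.499
finger_force: 0.0
```

```bash
cat >> h.py <<'E'
def wrist(f=None):
    st=get_state(); s=shot('wrist',f)
    W=np.eye(4); W[:3,:3]=R.from_quat(st['eef_rot']).as_matrix(); W[:3,3]=st['tool_pos']
    return s,np.linalg.inv(W@np.array(s['mount']))
E
python3 - <<'E'
from h import *
s,T=wrist('w1.png')
print(get_state()['tool_pos'].round(4))
for p in [(.605,.282,.125),(.605,.238,.125),(.558,.26,.1),(.572,.26,.157),(.605,.26,.1)]: print(p,proj(s,[p],T).round(0))
E
```

```text
[0.6044 0.2581 0.4348]
(0.605, 0.282, 0.125) [[227. 182.]]
(0.605, 0.238, 0.125) [[270. 182.]]
(0.558, 0.26, 0.1) [[249. 216.]]
(0.572, 0.26, 0.157) [[248. 224.]]
(0.605, 0.26, 0.1) [[248. 176.]]
```

View pics/w1.png

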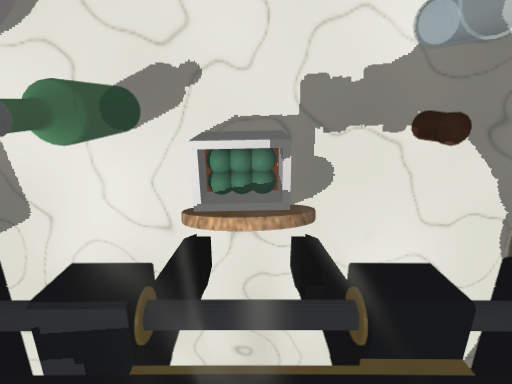

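The wrist view shows the vase's front edge at row 208 and the trivet's top rim across columns 182–315, rows 206–230. Everything sits about 8 mm further in +x than I estimated, with yaw close to 0. I descend behind the trivet at x ≈ 0.612.

Request:
play_rows([
  [[0.015,0.002,0.06,0,0,0],[0.015,0.002,0.12,0,0,0],[0.015,0.002,0.18,0,0,0],[0.015,0.002,0.22,0,0,0],[0.015,0.002,0.25,0,0,0],[0.015,0.002,0.27,0,0,0],[0.015,0.002,0.28,0,0,0],[0.015,0.002,0.284,0,0,0],[0.015,0.002,0.284,0,0,0],[0.015,0.002,0.284,0,0,0]],
])

```text
clock: 3.45
tool_pos: [0.6118, 0.2606, 0.2938]
eef_rot: [1.0, 0.001, 0.001, -0.0]
contact_force: [-0.3, -0.6, -0.3]
opening: 0.498
finger_force: 0.0
```

Run:
```python
from h import *
print(get_state()['tool_pos'].round(4))
s=shot('scene')['pixels'][170:320,220:400]
cv2.imwrite('pics/s2.png',cv2.resize(s,None,fx=3.5,fy=3.5,interpolation=cv2.INTER_CUBIC))
```

```text
[0.6118 0.2606 0.2938]
```

View pics/s2.png

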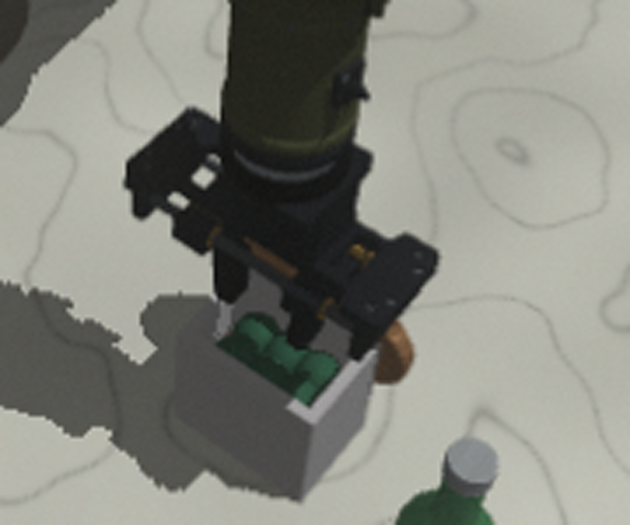

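The fingertips are above the vase's opening at crop (230,290) and (300,330), behind the trivet and clear of it. Pulling gently toward -x.

Request:
play_rows([
  [[-0.02,0,0,0,0,0],[-0.035,0,0,0,0,0],[-0.046,0,0,0,0,0],[-0.055,0,0,0,0,0],[-0.064,0,0,0,0,0],[-0.073,0,0,0,0,0],[-0.082,0,0,0,0,0],[-0.091,0,0,0,0,0],[-0.1,0,0,0,0,0],[-0.109,0,0,0,0,0],[-0.118,0,0,0,0,0],[-0.127,0,0,0,0,0],[-0.136,0,0,0,0,0],[-0.145,0,0,0,0,0],[-0.154,0,0,0,0,0],[-0.163,0,0,0,0,0],[-0.172,0,0,0,0,0],[-0.181,0,0,0,0,0],[-0.19,0,0,0,0,0],[-0.2,0,0,0,0,0]],
])

```text
clock: 5.17
tool_pos: [0.511, 0.2605, 0.2927]
eef_rot: [1.0, 0.001, 0.0, 0.0]
contact_force: [-0.7, 0.5, -0.3]
opening: 0.496
finger_force: 0.0
```

Request:
play_rows([
  [[0,-0.05,-0.08,0,0,0.2],[0,-0.1,-0.16,0,0,0.4],[0,-0.2,-0.2,0,0,0.6],[0,-0.3,-0.2,0,0,0.8],[0,-0.4,-0.2,0,0,1],[0,-0.4,-0.2,0,0,1],[0,-0.4,-0.2,0,0,1],[0,-0.4,-0.2,0,0,1]],
], claw=0.2)

```text
clock: 5.83
tool_pos: [0.5089, 0.4637, 0.3917]
eef_rot: [0.97, -0.244, -0.0, -0.0]
contact_force: [-0.3, -1.3, -0.4]
opening: 0.796
finger_force: 0.0
```

```bash
cat > tri.py <<'E'
from h import *
def tri(b):
    hsv=cv2.cvtColor(b['pixels'],cv2.COLOR_BGR2HSV)
    m=((hsv[...,0]<20)&(hsv[...,1]>90)&(hsv[...,2]>30)).astype(np.uint8); m[:155]=0; m[270:]=0; m[:,:120]=0; m[:,300:]=0
    c=max(cv2.findContours(m,0,1)[0],key=cv2.contourArea); c=cv2.convexHull(c)
    P=cast(b,c[:,0],.014)[:,:2]
    return cv2.minEnclosingCircle(P.astype(np.float32))
E
python3 - <<'E'
from tri import *
st=get_state(); print(st['q'].round(3),st['tool_pos'].round(4))
b=shot('top','t3.png'); print(tri(b))
E
```

```text
[-0.954  0.812  0.308  1.379 -0.266  0.992 -2.654] [0.5089 0.4637 0.3917]
((0.43200281262397766, 0.25517746806144714), 0.0793374553322792)
```

View pics/t3.png

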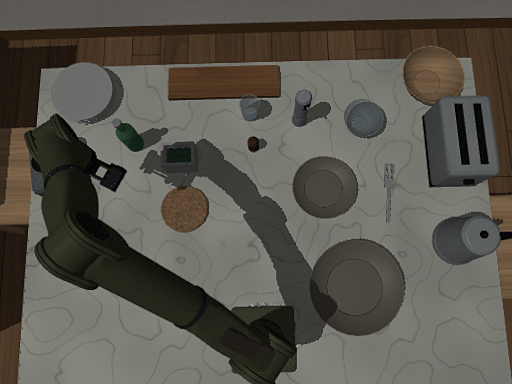

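The trivet lies flat at pixel (185,209), centre (0.432, 0.255), with a measured radius of 79 mm. Joint 7 is at its limit in this direction, so I turn the other way and bring the open fingers behind the trivet on its +y side.

Request:
play_rows([
  [[-0.1,0.2,0,0,0,-1],[-0.1,0.2,0,0,0,-1],[-0.1,0.2,0,0,0,-1],[-0.1,0.2,0,0,0,-1],[-0.1,0.2,0,0,0,-1]],
])

```text
clock: 6.3
tool_pos: [0.4187, 0.3935, 0.3933]
eef_rot: [1.0, 0.001, -0.001, 0.001]
contact_force: [0.3, 1.1, -0.7]
opening: 0.801
finger_force: 0.0
```

Request:
play_rows([
  [[0,0,0,0,0,-1],[0,0,0,0,0,-1],[0,0,0,0,0,-1],[0,0,0,0,0,-1],[0,0,0,0,0,-1]],
])

```text
clock: 6.72
tool_pos: [0.4209, 0.3955, 0.3929]
eef_rot: [0.969, 0.247, 0.001, -0.0]
contact_force: [0.6, -0.2, 0.6]
opening: 0.804
finger_force: 0.0
```

Request:
play_rows([
  [[0,0,0,0,0,-1],[0,0,0,0,0,-1],[0,0,0,0,0,-1],[0,0,0,0,0,-1],[0,0,0,0,0,-1]],
])

```text
clock: 7.13
tool_pos: [0.4204, 0.3958, 0.3927]
eef_rot: [0.878, 0.478, 0.0, -0.0]
contact_force: [-0.3, 0.1, 0.7]
opening: 0.797
finger_force: 0.0
```

Request:
play_rows([
  [[0,0,0,0,0,-1],[0,0,0,0,0,-1],[0,0,0,0,0,-1],[0,0,0,0,0,-1],[0,0,0,0,0,-1]],
])

```text
clock: 7.55
tool_pos: [0.42, 0.396, 0.3925]
eef_rot: [0.733, 0.68, -0.0, 0.0]
contact_force: [0.4, 0.2, 0.1]
opening: 0.799
finger_force: 0.0
```

Request:
play_rows([
  [[0,0,0,0,0,-0.38],[0,0,0,0,0,-0.38],[0,0,0,0,0,-0.38],[0,0,0,0,0,-0.38]],
])

```text
clock: 7.88
tool_pos: [0.4197, 0.3963, 0.3926]
eef_rot: [0.666, 0.746, -0.0, 0.0]
contact_force: [-0.5, 1.0, -0.3]
opening: 0.8
finger_force: 0.0
```

```bash
cat > go.py <<'E'
from tri import *
import sys
# tool-axis shift (normalised) to a pose d behind the trivet on the push line
def plan(c,p,d,tipz):
    st=get_state(); M=R.from_quat(st['eef_rot']).as_matrix()
    u=(np.array(p)-c); L=np.linalg.norm(u); u/=L
    t=np.r_[np.array(c)-u*d,tipz+.166]
    print('pos',st['tool_pos'].round(4),'yaw',np.degrees(np.arctan2(M[1,0],M[0,0])).round(1),'want',np.degrees(np.arctan2(-u[1],-u[0])).round(1),'tilt',M[2].round(3))
    print('gap',L-.19,'dir',u.round(3),'target',t.round(3),'shift',(M.T@(t-st['tool_pos'])/.5).round(3))
E
python3 - <<'E'
from go import *
b=shot('top'); c,r=tri(b); print(c,r,get_state()['q'].round(2)); plan(c,(.4913,-.2226),.125,.006)
E
```

```text
(0.4337005019187927, 0.2540062367916107) 0.07907131314277649 [-0.64  0.65 -0.34  1.72  0.28  0.81 -0.99]
pos [0.4196 0.3964 0.3926] yaw 96.5 want 96.9 tilt [-0.  0. -1.]
gap 0.29007416836137717 dir [ 0.12  -0.993] target [0.419 0.378 0.172] shift [-0.036 -0.006  0.441]
```

Request:
play_rows([
  [[-0.036,-0.006,0.08,0,0,0],[-0.036,-0.006,0.16,0,0,0],[-0.036,-0.006,0.23,0,0,0],[-0.036,-0.006,0.29,0,0,0],[-0.036,-0.006,0.34,0,0,0],[-0.036,-0.006,0.38,0,0,0],[-0.036,-0.006,0.41,0,0,0],[-0.036,-0.006,0.43,0,0,0],[-0.036,-0.006,0.438,0,0,0],[-0.036,-0.006,0.44,0,0,0],[-0.036,-0.006,0.44,0,0,0]],
])

```text
clock: 8.85
tool_pos: [0.4187, 0.3786, 0.1732]
eef_rot: [0.664, 0.748, 0.0, 0.0]
contact_force: [-0.3, 0.8, 0.3]
opening: 0.797
finger_force: 0.0
```

Run:
```python
from go import *
b=shot('top','t4.png'); c,r=tri(b); print(c,r); plan((.4335,.254),(.4913,-.2226),.125,.006)
```

```text
(0.431353896856308, 0.2557908892631531) 0.07960230112075806
pos [0.4188 0.3786 0.1735] yaw 96.9 want 96.9 tilt [ 0.001  0.001 -1.   ]
gap 0.2900920745023813 dir [ 0.12  -0.993] target [0.418 0.378 0.172] shift [-0.001 -0.001  0.003]
```

Request:
play_rows([
  [[-0.03,0,0.002,0,0,0],[-0.055,0,0.002,0,0,0],[-0.072,0,0.002,0,0,0],[-0.089,0,0.002,0,0,0],[-0.106,0,0.002,0,0,0],[-0.123,0,0.002,0,0,0],[-0.14,0,0.002,0,0,0],[-0.157,0,0.002,0,0,0],[-0.174,0,0.002,0,0,0],[-0.191,0,0.002,0,0,0],[-0.208,0,0.002,0,0,0],[-0.225,0,0.002,0,0,0],[-0.242,0,0.002,0,0,0],[-0.259,0,0.002,0,0,0],[-0.276,0,0.002,0,0,0],[-0.293,0,0.002,0,0,0],[-0.31,0,0.002,0,0,0],[-0.324,0,0.002,0,0,0],[-0.334,0,0.002,0,0,0],[-0.34,0,0.002,0,0,0]],
])

```text
clock: 10.57
tool_pos: [0.4391, 0.2086, 0.1717]
eef_rot: [0.663, 0.748, -0.0, 0.0]
contact_force: [0.4, 0.8, 1.1]
opening: 0.801
finger_force: 0.8
```

Run:
```python
from go import *
s=shot('scene'); hs=cv2.cvtColor(s['pixels'],cv2.COLOR_BGR2HSV)
b=shot('top'); c,r=tri(b); print(c,r); plan(c,(.4913,-.2226),.081,.006)
v=np.vstack([cv2.resize(b['pixels'],None,fx=.8,fy=.75)[:290],cv2.resize(s['pixels'],None,fx=.8,fy=.75)])
cv2.imwrite('pics/v5.png',v)
```

```text
(0.44440799951553345, 0.1236785426735878) 0.07875911891460419
pos [0.4391 0.2087 0.1716] yaw 96.9 want 97.7 tilt [-0.001 -0.    -1.   ]
gap 0.159439106033625 dir [ 0.134 -0.991] target [0.434 0.204 0.172] shift [-0.008 -0.012 -0.001]
```

View pics/v5.png

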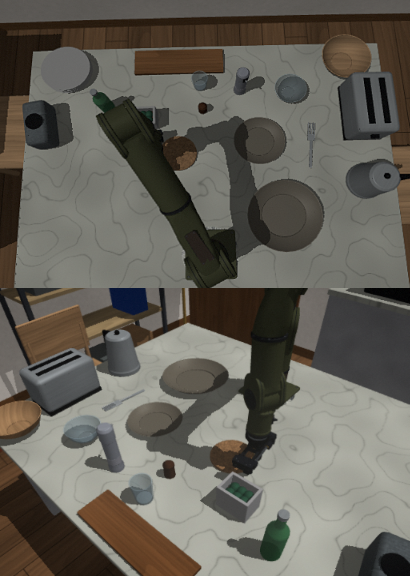

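The trivet lies flat, cradled between the two fingers, at (185,152) in the upper half of the picture, with about 159 mm still to the plate. Nothing else has moved. I push another 137 mm.

Request:
play_rows([
  [[-0.01,0,0,0,0,0],[-0.025,0,0,0,0,0],[-0.041,0,0,0,0,0],[-0.057,0,0,0,0,0],[-0.073,0,0,0,0,0],[-0.089,0,0,0,0,0],[-0.105,0,0,0,0,0],[-0.121,0,0,0,0,0],[-0.137,0,0,0,0,0],[-0.153,0,0,0,0,0],[-0.169,0,0,0,0,0],[-0.185,0,0,0,0,0],[-0.2,0,0,0,0,0],[-0.215,0,0,0,0,0],[-0.23,0,0,0,0,0],[-0.244,0,0,0,0,0],[-0.256,0,0,0,0,0],[-0.266,0,0,0,0,0],[-0.272,0,0,0,0,0],[-0.274,0,0,0,0,0]],
])

```text
clock: 12.33
tool_pos: [0.4556, 0.0728, 0.1717]
eef_rot: [0.663, 0.748, -0.0, 0.0]
contact_force: [-1.1, 0.4, 0.4]
opening: 0.796
finger_force: 0.2
```

Request:
play_rows([
  [[0.01,0,0,0,0,0],[0.03,0,0,0,0,0],[0.06,0,0,0,0,0],[0.1,0,0,0,0,0],[0.16,0,-0.06,0,0,0],[0.22,0,-0.14,0,0,0],[0.28,0,-0.22,0,0,0],[0.34,0,-0.3,0,0,0],[0.4,0,-0.36,0,0,0],[0.46,0,-0.4,0,0,0],[0.5,0,-0.4,0,0,0],[0.5,0,-0.4,0,0,0],[0.5,0,-0.4,0,0,0]],
])

```text
clock: 13.42
tool_pos: [0.4231, 0.3262, 0.3735]
eef_rot: [0.661, 0.751, 0.002, -0.001]
contact_force: [-0.1, 0.2, -1.3]
opening: 0.801
finger_force: 0.0
```

Run:
```python
from go import *
b=shot('top'); c,r=tri(b); print(c,r); plan(c,(.4913,-.2226),.12,.006)
hsv=cv2.cvtColor(b['pixels'],cv2.COLOR_BGR2HSV)
m=((hsv[...,1]>30)&(hsv[...,1]<75)&(hsv[...,2]<120)).astype(np.uint8); w=np.zeros_like(m); w[145:228,291:367]=1; m&=w
k=cv2.convexHull(max(cv2.findContours(m,0,1)[0],key=cv2.contourArea))
P=cast(b,k[:,0],.03)[:,:2]; print('plate',cv2.minEnclosingCircle(P.astype(np.float32)))
cv2.imwrite('pics/t6.png',b['pixels'])
```

```text
(0.4600174129009247, -0.010171101428568363) 0.0790976732969284
pos [0.4238 0.3235 0.372 ] yaw 97.2 want 98.4 tilt [ 0.001 -0.    -1.   ]
gap 0.024719904070123006 dir [ 0.146 -0.989] target [0.443 0.109 0.172] shift [-0.431 -0.016  0.4  ]
plate ((0.49118730425834656, -0.2225344181060791), 0.10912049561738968)
```

View pics/t6.png

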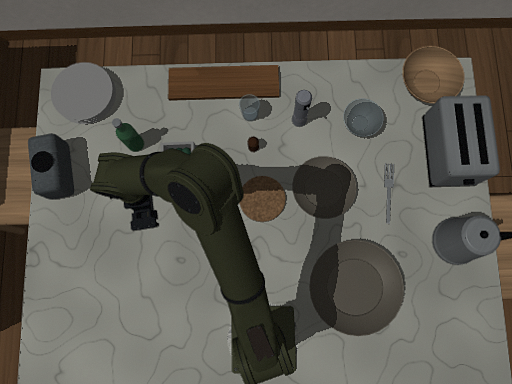

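The trivet lies flat at pixel (263,199). The gap to the plate at (325,187) is about 25 mm, the plate has not moved, and the gripper is clear in the air. Handing in.

```bash
python3 -c "
from plant import *
print(finish_job())"
```

```text
the job is handed in; nothing more can be done
None
```

The job is handed in: I tipped the trivet away from the vase and pushed it flat to within about 25 mm of the smaller plate's rim, and the plate did not measurably move and nothing else visibly did.

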